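# Log the turned round

## Task

The round in the white basket has just been turned and must be logged on the board. In the bay where the white basket stands, gently press the green button at least half way down with the fingertips and let it come back up, then push that bay's lever over until it leans fully towards the basket, and draw back clear. Pick nothing up, leave the other bays' buttons and levers as they are, and do not shift any round or basket.

Things in the scene. Friction and masses are not known exactly. Their poses are not given: they have to be found in the camera images.
- board: Fixed flat board on the bench, 210 (x) x 430 (y) x 20 mm high, with three green bays along its y, 140 mm apart. Origin: centre of its underside; x points away from the robot (turned up to 0.3 rad), y left, z up. In each bay, on the robot's side, a green button stands right and an orange-tipped lever left, 66 mm apart; a round stands 100 mm beyond that row.
- seat_l (a point): Centre of the white disc (80 mm across) where a round stands in the left (+y of the board) bay, on the board's top, at board x +50, y +140 mm. What stands there is within 8 mm of it.
- button_l_top (a point): Centre of the top face of the left (+y of the board) bay's green button, a cap 32 mm across in a black collar 48 mm across and 12 mm high; 46 mm above the bench when up (board x -50, y +107 mm).
- button_l (a joint): How far the left (+y of the board) bay's button is pressed, m: 0 up, 0.010 fully down on a hard stop. Spring: starts to move at 2.4 N, about 5 N holds it half way, 8 N fully down; half way is enough to register, and it springs back up by itself.
- lever_l_tip (a point): Centre of the orange ball (18 mm across) at the end of the left (+y of the board) bay's lever, a steel rod 8 mm thick. The lever turns about an axis along the board's y, 34 mm above the bench at board x -50, y +173 mm; the ball's centre is 55 mm from that axis. Its block, 30 x 26 mm, is 38 mm above the bench.
- lever_l (a joint): Angle of the left (+y of the board) bay's lever, rad: 0 leans 0.5 rad from vertical towards the robot, 0.5 is upright, 1.0 (end stop) leans 0.5 rad towards the round. It starts between 0 and 0.25, moves with about 1 N at the ball and stays where it is left.
- seat_m (a point): Centre of the white disc (80 mm across) where a round stands in the middle bay, on the board's top, at board x +50, y +0 mm. What stands there is within 8 mm of it.
- button_m_top (a point): Centre of the top face of the middle bay's green button, a cap 32 mm across in a black collar 48 mm across and 12 mm high; 46 mm above the bench when up (board x -50, y -33 mm).
- button_m (a joint): How far the middle bay's button is pressed, m: 0 up, 0.010 fully down on a hard stop. Spring: starts to move at 2.4 N, about 5 N holds it half way, 8 N fully down; half way is enough to register, and it springs back up by itself.
- lever_m_tip (a point): Centre of the orange ball (18 mm across) at the end of the middle bay's lever, a steel rod 8 mm thick. The lever turns about an axis along the board's y, 34 mm above the bench at board x -50, y +33 mm; the ball's centre is 55 mm from that axis. Its block, 30 x 26 mm, is 38 mm above the bench.
- lever_m (a joint): Angle of the middle bay's lever, rad: 0 leans 0.5 rad from vertical towards the robot, 0.5 is upright, 1.0 (end stop) leans 0.5 rad towards the round. It starts between 0 and 0.25, moves with about 1 N at the ball and stays where it is left.
- seat_r (a point): Centre of the white disc (80 mm across) where a round stands in the right (-y of the board) bay, on the board's top, at board x +50, y -140 mm. What stands there is within 8 mm of it.
- button_r_top (a point): Centre of the top face of the right (-y of the board) bay's green button, a cap 32 mm across in a black collar 48 mm across and 12 mm high; 46 mm above the bench when up (board x -50, y -173 mm).
- button_r (a joint): How far the right (-y of the board) bay's button is pressed, m: 0 up, 0.010 fully down on a hard stop. Spring: starts to move at 2.4 N, about 5 N holds it half way, 8 N fully down; half way is enough to register, and it springs back up by itself.
- lever_r_tip (a point): Centre of the orange ball (18 mm across) at the end of the right (-y of the board) bay's lever, a steel rod 8 mm thick. The lever turns about an axis along the board's y, 34 mm above the bench at board x -50, y -107 mm; the ball's centre is 55 mm from that axis. Its block, 30 x 26 mm, is 38 mm above the bench.
- lever_r (a joint): Angle of the right (-y of the board) bay's lever, rad: 0 leans 0.5 rad from vertical towards the robot, 0.5 is upright, 1.0 (end stop) leans 0.5 rad towards the round. It starts between 0 and 0.25, moves with about 1 N at the ball and stays where it is left.
- white_basket_mid (a point): The ivory-white perforated plastic basket with a golden round in it, loose, 66 mm across, 55 mm high. Point: its centre, half-way up. Stands in one of the three bays.
- round_a_mid (a point): A golden leaf-wrapped round without a basket, loose, 66 mm across, 55 mm high. Point: its centre, half-way up. Stands in one of the three bays.
- round_b_mid (a point): Another golden leaf-wrapped round without a basket, loose, 66 mm across, 55 mm high. Point: its centre, half-way up. Stands in one of the three bays.
- brown_basket_mid (a point): An empty dark brown perforated basket standing on the bench left of the board, loose, 66 mm across, 55 mm high. Point: its centre, half-way up.
Mind the look-alikes: they are no part of the job. Leave any purple look-alike of the part that bears round_b_mid alone.

How it is judged:
On the way, in this order (a step that is already met when the one before it is completed fails the run):
1. the button in the white basket's bay is pressed down (at least 4.5 of 10 mm) by the fingers (((horizontal distance between white_basket_mid and seat_l below 0.05 m and value of joint button_l above 0.0045 m and contact force between the fingers and board above 0.5 N) or (horizontal distance between white_basket_mid and seat_m below 0.05 m and value of joint button_m above 0.0045 m and contact force between the fingers and board above 0.5 N) or (horizontal distance between white_basket_mid and seat_r below 0.05 m and value of joint button_r above 0.0045 m and contact force between the fingers and board above 0.5 N))), for 0.05 s.
2. that button has come back up, its lever not yet thrown (((horizontal distance between white_basket_mid and seat_l below 0.05 m and value of joint button_l below 0.0015 m and value of joint lever_l below 0.5 rad) or (horizontal distance between white_basket_mid and seat_m below 0.05 m and value of joint button_m below 0.0015 m and value of joint lever_m below 0.5 rad) or (horizontal distance between white_basket_mid and seat_r below 0.05 m and value of joint button_r below 0.0015 m and value of joint lever_r below 0.5 rad))), for 0.1 s.
3. that bay's lever has been pushed over towards the basket (((horizontal distance between white_basket_mid and seat_l below 0.05 m and value of joint lever_l above 0.8 rad) or (horizontal distance between white_basket_mid and seat_m below 0.05 m and value of joint lever_m above 0.8 rad) or (horizontal distance between white_basket_mid and seat_r below 0.05 m and value of joint lever_r above 0.8 rad))), for 0.1 s.
At the end, for the whole second after the job is handed in: The lever of the white basket's bay reads over 0.8 of 1.0 rad, the other two levers under 0.5; all buttons are up (under 1.5 mm); every round and basket stands upright (within 0.15 rad) within 15 mm of where it began (((horizontal distance between white_basket_mid and seat_l below 0.05 m and value of joint lever_l above 0.8 rad) or (horizontal distance between white_basket_mid and seat_m below 0.05 m and value of joint lever_m above 0.8 rad) or (horizontal distance between white_basket_mid and seat_r below 0.05 m and value of joint lever_r above 0.8 rad)) and value of joint each of button_l, button_m, button_r below 0.0015 m and (horizontal distance between white_basket_mid and seat_l below 0.05 m or value of joint lever_l below 0.5 rad) and (horizontal distance between white_basket_mid and seat_m below 0.05 m or value of joint lever_m below 0.5 rad) and (horizontal distance between white_basket_mid and seat_r below 0.05 m or value of joint lever_r below 0.5 rad) and distance of each of white_basket_mid, round_a_mid, round_b_mid, brown_basket_mid from where it was at the start of the episode below 0.015 m and angle between each of white_basket_mid, round_a_mid, round_b_mid, brown_basket_mid's own z axis and vertical below 0.15 rad); the robot touches nothing.
It fails at once if another bay's button is pressed by more than 2.5 mm ((horizontal distance between white_basket_mid and seat_l above 0.05 m and value of joint button_l above 0.0025 m) or (horizontal distance between white_basket_mid and seat_m above 0.05 m and value of joint button_m above 0.0025 m) or (horizontal distance between white_basket_mid and seat_r above 0.05 m and value of joint button_r above 0.0025 m)).
It fails at once if the tip of another bay's lever is moved by more than 12 mm ((horizontal distance between white_basket_mid and seat_l above 0.05 m and distance of lever_l_tip from where it was at the start of the episode above 0.012 m) or (horizontal distance between white_basket_mid and seat_m above 0.05 m and distance of lever_m_tip from where it was at the start of the episode above 0.012 m) or (horizontal distance between white_basket_mid and seat_r above 0.05 m and distance of lever_r_tip from where it was at the start of the episode above 0.012 m)).
It fails at once if a round or basket is shifted, lifted or carried by more than 15 mm (distance of any of white_basket_mid, round_a_mid, round_b_mid, brown_basket_mid from where it was at the start of the episode above 0.015 m).
It fails at once if a round or basket is tipped by more than 0.3 rad (angle between any of white_basket_mid, round_a_mid, round_b_mid, brown_basket_mid's own z axis and vertical above 0.3 rad).
It fails at once if the board and its controls are pressed with more than 30 N (not gently) (contact force between the fingers and board above 30 N).
It also fails if it takes over 42 s, if anything falls off the work surface, if the arm or the gripper's body presses on something with over 40 N, if the wrist force passes 120 N, or if a joint passes its speed limit or range.

## Robot

A 6-joint arm with a two-finger parallel gripper is mounted at the origin on the work surface. World frame = base frame: x ahead of the robot, y to its left, z up, the work surface at z = 0. Lengths are in m, angles in rad, forces in N, time in s.
With the tool pointing down it reaches from about 0.375 to 0.925 m from the base axis. Payload 5.7 kg.
Tool frame: the origin (TCP) lies between the finger pads; the fingertips stand bot.finger_overhang ahead of it and the grasp point (between the pads) lies 11 mm behind it (bot.finger_overhang is the distance from the TCP to the fingertips, in m); y points along the fingers, z is the direction in which the jaws open and shut, and the axes are right-handed (so a half turn about y gives the same grasp; the last joint's range is limited). The gripper opens to 88 mm and grips with 3 to 60 N. Pads are 20 mm wide; open, the fingers measure 115 mm over their backs; the gripper's body (75 mm by 178 mm) begins 61 mm behind the grasp point.
Start: joints at [1.045, 0.359, 1.51, -0, 1.272, -0.115], TCP at [0.24, 0.55, 0.231] pointing down, gripper open.
Joint ranges: [-2.97, 2.97], [-1.01, 2.36], [0.21, 2.38], [-0.96, 4.11], [0.2, 2.71], [-2.98, 2.98]. Speed limits (rad/s): [2.39, 2.39, 3.14, 3.14, 3.14, 3.14].

## Interface

Orientations are given as a 3x3 rotation matrix whose columns are the frame's x, y, z axes.
In Python, from workcell import sense, cams, bot gives the robot as it stands. The module is installed in compiled form; this text tells all that it offers.
- The arm moves only by the shell command python3 -m jog 'ROWS'. ROWS is JSON, a list of rows, each a list of 7 numbers: the shift along the tool's x, y, z in cm, then the turn, a rotation vector about the tool's x, y, z in rad, then the opening, from 0 (shut) to 1 (fully open). A call has 1 to 12 rows; each row is the pose to reach, as a shift and turn from the pose commanded when the call began, along the tool's axes at that moment; what a row does not reach only later rows make up. A row lasts 1/8 s, in which the tool goes at most 62.5 mm and 10.7 degrees, less where a joint would pass 70% of its speed; a pose out of reach is approached as far as the arm can. A call with a gripper value outside its range is refused whole. The fingers move at their own pace and stop on an object; the grip force is fixed at half the most. Time passes only in rows, so rows that repeat a pose let the fingers close. It gives the time, the measured TCP pose, the force and the opening at its end, in the units of the state.
- sense(): the state, without advancing time (a new reading comes with each control period).
- cams.get_image(name): name is "side" or "top" or "wrist"; returns the picture (480x640x3 uint8, blue, green, red); there is no depth.
- cams.calibration(name): a dict with "mtx" (3x3 intrinsics, pixels), "cam_to_world" (4x4, takes a point from camera to world coordinates); the wrist camera has in their place "T_tool_cam" (4x4, takes a point from camera to tool coordinates, whose origin is the TCP and whose axes are the tool frame's). Camera axes: x right, y up, looking along -z (the intrinsics and any distortion apply to the point x, -y, -z); pixel columns grow to the right and rows downward; lengths in m; the calibration is good to about 2 mm. A picture is of the moment at which its call begins: read the wrist's pose just before it. calibration takes no time and is no camera call.
- bot.sign_off(): hands the job in, once; it reports no verdict.
The state is a dict: "clock": time; "qpos": joint angles; "dq": joint speeds; "joint_torque": joint torques, N m; "eef_pos": TCP position; "orientation": TCP orientation; "contact_force": force on the tool from outside, world axes, zero at the start; "moment": the same for the moment, N m; "width": finger opening in m.
Only numpy, scipy, OpenCV 4.12 (cv2) and the standard library are available. Lean on these libraries where they do the work, as an engineer would, in place of code of your own. Each camera call takes 0.05 s, during which the arm holds its last target.

## Working session

There is one attempt and no reset: what is moved stays moved. The work goes in short steps, Python scripts to look and compute and a shell command to move; the robot and the scene stay as the last step left them, time stands still between calls to the robot, and variables do not carry over. Pictures are saved under pics/ and viewed, and the job is handed in when it is done.

```bash
mkdir -p pics
python3 - <<'E'
from workcell import sense,cams,bot
import cv2,numpy as np
s=sense();print(s);print(bot.finger_overhang)
for n in ["side","top"]:
    im=cams.get_image(n);cv2.imwrite(f"pics/{n}0.png",im);c=cams.calibration(n);print(n,c)
print(cams.calibration("wrist"))
E
```

```text
{'clock': 0.0, 'qpos': array([ 1.04490079e+00,  3.59519157e-01,  1.51141888e+00,  3.42557248e-06,
        1.27250402e+00, -1.15073000e-01]), 'dq': array([ 2.89937581e-06, -4.78130849e-05,  1.07855028e-04, -1.54763003e-03,
       -5.25565125e-04,  3.74789254e-04]), 'joint_torque': array([ 9.21539176e-04, -5.15385711e+01, -2.70719111e+01,  6.71807094e-02,
        3.50237056e-02, -1.46963466e-04]), 'eef_pos': array([0.23926871, 0.54949288, 0.22980632]), 'orientation': array([[ 9.16792139e-01, -9.31208578e-04,  3.99363627e-01],
       [-3.99364655e-01, -1.59785674e-03,  9.16790772e-01],
       [-2.15597567e-04, -9.99998290e-01, -1.83679429e-03]]), 'contact_force': array([-0.76429623, -0.41547894, -0.64552034]), 'moment': array([0.01502591, 0.03130274, 0.01527374]), 'width': 0.08784131332358766}
0.008
side {'mtx': array([[610.12141037,   0.        , 328.81156961],
       [  0.        , 610.12141037, 245.45627882],
       [  0.        ,   0.        ,   1.        ]]), 'cam_to_world': array([[ 0.99973228, -0.0225805 , -0.00504818,  0.57330902],
       [ 0.01238734,  0.70660925, -0.70749553, 
[... 385 characters left out ...]
    [-0.9996925 , -0.02477349, -0.0010869 ,  0.12040365],
       [-0.0055185 ,  0.17952958,  0.9837371 ,  0.94431941],
       [ 0.        ,  0.        ,  0.        ,  1.        ]])}
{'mtx': array([[334.29951322,   0.        , 326.81274709],
       [  0.        , 334.29951322, 234.43732833],
       [  0.        ,   0.        ,   1.        ]]), 'T_tool_cam': array([[-1.99750930e-04, -9.66454962e-01, -2.56836069e-01,
        -6.91682743e-02],
       [ 3.50963466e-04,  2.56835990e-01, -9.66454940e-01,
        -1.54166164e-01],
       [ 9.99999918e-01, -2.83190350e-04,  2.87887155e-04,
        -8.55671435e-04],
       [ 0.00000000e+00,  0.00000000e+00,  0.00000000e+00,
         1.00000000e+00]])}
```

View pics/top0.png

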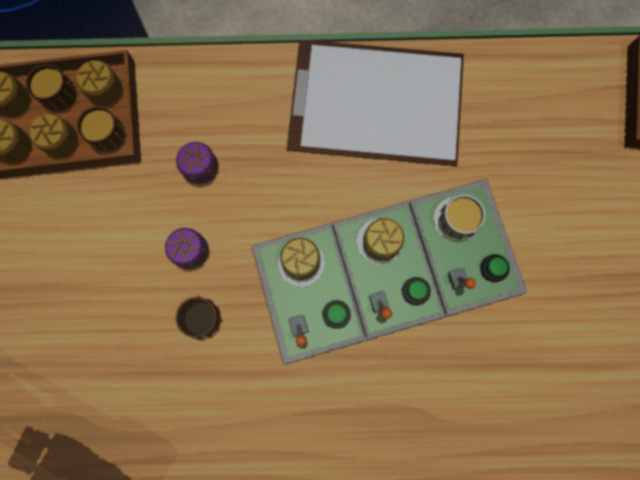

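View pics/side0.png

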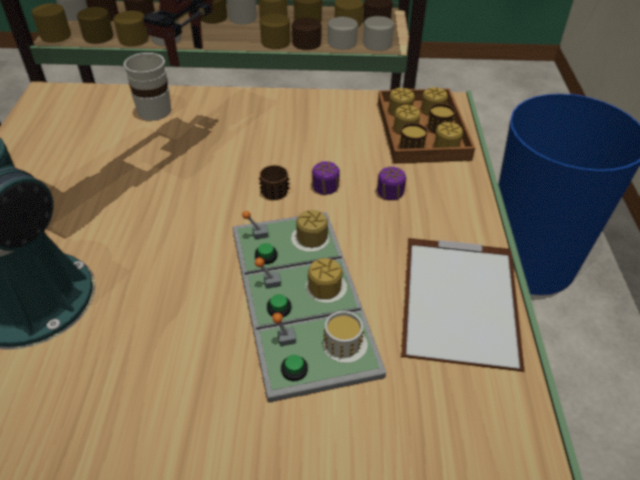

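The white-rimmed basket is in the right bay: top (463,215), side (344,335). The two bare rounds are at top (300,258) and (384,238), and the purple look-alikes and brown basket stand off the board. Next I'll enlarge that bay and fit the board pose.

```bash
cat > h.py <<'E'
import cv2,numpy as np
from workcell import cams
def P(n,X):
    c=cams.calibration(n);T=np.linalg.inv(c["cam_to_world"]);p=np.atleast_2d(X)@T[:3,:3].T+T[:3,3]
    u=np.stack([p[:,0],-p[:,1],-p[:,2]],1)@c["mtx"].T
    return u[:,:2]/u[:,2:]
def blobs(im,lo,hi,amin):
    h=cv2.cvtColor(im,cv2.COLOR_BGR2HSV);m=cv2.inRange(h,lo,hi)
    k,l,s,c=cv2.connectedComponentsWithStats(m)
    return [(c[i].round(1).tolist(),int(s[i,4])) for i in range(1,k) if s[i,4]>=amin]
E
python3 - <<'E'
from h import *
from scipy.optimize import least_squares
ims={n:cv2.imread(f"pics/{n}0.png") for n in("top","side")}
obs={}
for n in ims:
    g=blobs(ims[n],(55,150,40),(85,255,255),80); o=blobs(ims[n],(3,170,120),(14,255,255),20)
    print(n,"green",g);print("orange",o)
    obs[n]=g
t=ims["top"][170:370,240:540];s=ims["side"][200:400,220:400]
a=cv2.resize(t,None,fx=2.6,fy=2.6,interpolation=3)
cv2.imwrite("pics/ct.png",a);cv2.imwrite("pics/cs.png",cv2.resize(s,None,fx=3,fy=3,interpolation=3))
E
```

```text
top green [([497.6, 266.3], 249)]
orange [([470.3, 282.7], 62), ([386.2, 312.8], 63), ([300.8, 340.2], 67)]
side green [([265.4, 250.6], 130), ([278.1, 302.7], 152), ([293.5, 364.2], 142)]
orange [([245.6, 214.1], 26), ([258.9, 261.1], 45), ([277.1, 316.7], 59)]
```

View pics/ct.png

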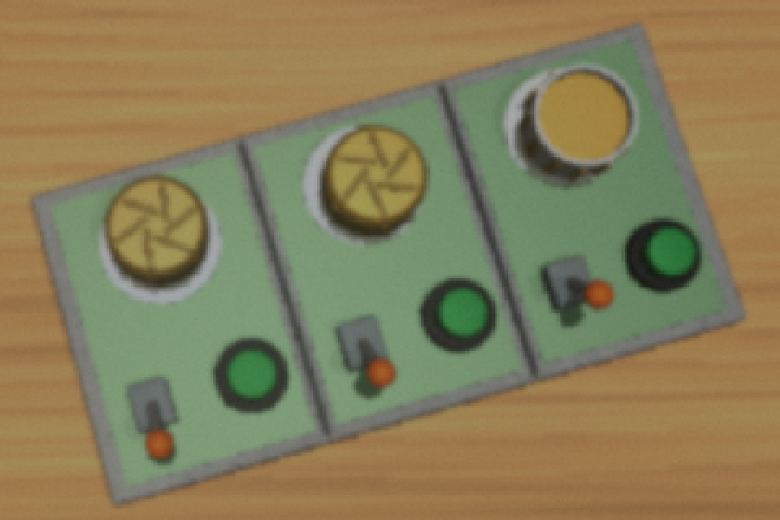

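View pics/cs.png

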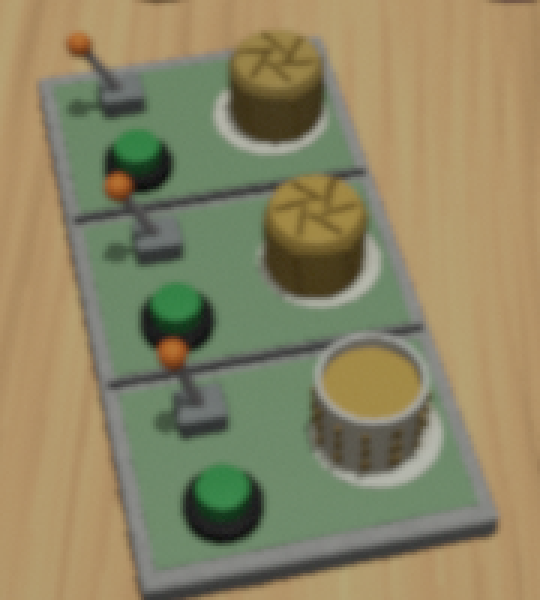

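The crops confirm it: the right bay holds the white ribbed basket, and the other two bays hold leaf-topped rounds without baskets. Now the pose fit from corners, caps and balls.

```bash
cat > fit.py <<'E'
from h import *
from scipy.optimize import least_squares
c=lambda x,y:(240+x/2.6,170+y/2.6)
s=lambda x,y:(220+x/3,200+y/3)
B=[((-50,107,46),c(252,373)),((-50,-33,46),c(464,311)),((-50,-173,46),c(673,250)),
((105,215,20),c(36,199)),((105,-215,20),c(640,26)),((-105,-215,20),c(744,317)),((-105,215,20),c(117,503))]
S=[((-50,107,46),s(140,146)),((-50,-33,46),s(178,301)),((-50,-173,46),s(223,486)),
((105,215,20),s(320,40)),((105,-215,20),s(494,522)),((-105,-215,20),s(147,587)),((-105,215,20),s(42,82))]
LT=[(300.8,340.2),(386.2,312.8),(470.3,282.7)];LS=[(245.6,214.1),(258.9,261.1),(277.1,316.7)]
ly=[173,33,-107]
def W(p,X):
    X=np.atleast_2d(X)/1000.;a=p[2];R=np.array([[np.cos(a),-np.sin(a),0],[np.sin(a),np.cos(a),0],[0,0,1]])
    return X@R.T+[p[0],p[1],0]
def tip(y,q):return (-50-55*np.sin(.5-q),y,34+55*np.cos(.5-q))
def res(p):
    L=[tip(y,q) for y,q in zip(ly,p[3:])]
    r=[P("top",W(p,[b[0] for b in B]+L))-np.array([b[1] for b in B]+LT),
       P("side",W(p,[b[0] for b in S]+L))-np.array([b[1] for b in S]+LS)]
    return np.concatenate(r).ravel()
r=least_squares(res,[.5,0,.2,.1,.1,.1],loss="soft_l1")
p=r.x
if __name__=="__main__":
    print(p);print(res(p).reshape(-1,2).round(1).tolist())
    for n,X in [("button_r",(-50,-173,46)),("lever_r",tip(-107,p[5])),("lever_r end",tip(-107,1)),("seat_r",(50,-140,20)),("lever_m",tip(33,p[4])),("button_m",(-50,-33,46))]:print(n,W(p,X).round(4))
    np.save("p.npy",p)
E
python3 fit.py
```

```text
[0.52693969 0.01328572 0.25732028 0.00344726 0.08026269 0.24009759]
[[-0.3, -0.4], [-0.2, -0.3], [-0.2, -0.3], [-2.9, -2.1], [1.1, -2.7], [2.1, 0.1], [-1.8, 0.8], [0.3, -0.2], [0.3, -0.4], [-0.2, -0.3], [-1.5, -0.7], [-1.3, -0.3], [-1.0, -0.2], [0.0, -2.0], [1.7, -1.1], [-2.6, 2.0], [-2.1, -1.6], [0.3, 0.9], [0.1, 1.6], [-0.1, 1.6]]
button_r [[ 0.5226 -0.1667  0.046 ]]
lever_r [[ 0.4921 -0.1065  0.0872]]
lever_r end [[ 0.5313 -0.0962  0.0823]]
seat_r [[ 0.6109 -0.1094  0.02  ]]
lever_m [[0.4485 0.0268 0.0842]]
button_m [[ 0.487  -0.0314  0.046 ]]
```

```bash
python3 -m jog '[[3,0,-3,0,0,0,0],[7.5,0,-7.5,0,0,0,0],[12,0,-12,0,0.1,0,0],[16.5,0,-16.5,0,0.25,0,0],[21,0,-21,0,0.4,0,0],[25.5,0,-25.5,0,0.55,0,0],[30,0,-30,0,0.7,0,0],[34.5,0,-34.5,0,0.8,0,0],[39,0,-39,0,0.9,0,0],[43,0,-43,0,0.904,0,0],[46,0,-46,0,0.904,0,0],[46,0,-46,0,0.904,0,0]]'
python3 - <<'E'
from workcell import sense
import numpy as np
s=sense();print(s["clock"],s["qpos"].round(2),s["eef_pos"],s["orientation"].round(4),s["contact_force"],s["width"])
R=s["orientation"]
for n,t in [("button",[.5226,-.1667,.13])]:print((R.T@(np.array(t)-s["eef_pos"])*100).round(2))
E
```

```text
clock: 1.6
eef_pos: [0.4788, -0.0582, 0.2304]
orientation: [[0.249, 0.0, 0.968], [-0.968, -0.001, 0.249], [0.001, -1.0, 0.0]]
contact_force: [-0.6, 1.1, 0.0]
width: 0.0007
1.6 [-0.26  0.19  1.76 -0.    1.2  -0.52] [ 0.47876992 -0.05822649  0.23043067] [[ 2.492e-01  4.000e-04  9.684e-01]
 [-9.684e-01 -8.000e-04  2.492e-01]
 [ 9.000e-04 -1.000e+00  1.000e-04]] [-0.59055994  1.08590681  0.0104088 ] 0.0006771936902186246
[11.59 10.05  1.54]
```

```bash
python3 -m jog '[[4,0,0.5,0,0,0,0],[8,0,1,0,0,0,0],[11,0,1.5,0,0,0,0],[11.6,1,1.5,0,0,0,0],[11.6,5,1.5,0,0,0,0],[11.6,9,1.5,0,0,0,0],[11.6,13,1.5,0,0,0,0],[11.6,14,1.5,0,0,0,0],[11.6,14,1.5,0,0,0,0]]'
python3 - <<'E'
from workcell import sense,cams
import numpy as np,cv2
from h import *
s=sense();R=s["orientation"];p=s["eef_pos"];print(p,s["contact_force"])
tipW=p+R@[0,.008,0]
print((R.T@(np.array([.5226,-.1667,.1])-p)*100).round(2))
print("tip px",P("side",tipW),P("top",tipW),"button px",P("side",[.5226,-.1667,.046]))
for n in("side","wrist","top"):cv2.imwrite(f"pics/{n}1.png",cams.get_image(n))
im=cv2.imread("pics/side1.png")[200:400,200:420];cv2.imwrite("pics/s1c.png",cv2.resize(im,None,fx=3,fy=3,interpolation=3))
im=cv2.imread("pics/top1.png")[170:370,340:600];cv2.imwrite("pics/t1c.png",cv2.resize(im,None,fx=3,fy=3,interpolation=3))
c=cams.calibration("wrist");T=np.eye(4);T[:3,:3]=R;T[:3,3]=p;M=np.linalg.inv(T@c["T_tool_cam"])
for X in([.5226,-.1667,.046],[.4921,-.1065,.0872],tipW):
    q=M[:3,:3]@X+M[:3,3];u=c["mtx"]@[q[0],-q[1],-q[2]];print("wrist",u[:2]/u[2])
E
```

```text
clock: 2.72
eef_pos: [0.5208, -0.1626, 0.0904]
orientation: [[0.254, -0.002, 0.967], [-0.967, 0.001, 0.254], [-0.001, -1.0, -0.001]]
contact_force: [-0.1, -0.3, -0.2]
width: 0.0008
[ 0.52075071 -0.16259573  0.09041816] [-0.10113843 -0.31702181 -0.23357191]
[ 0.44 -0.96  0.07]
tip px [[291.83282818 347.11813495]] [[503.21261144 263.91663091]] button px [[293.29290051 361.75175661]]
wrist [328.04748783 265.79889919]
wrist [297.58837186 161.75640202]
wrist [326.77834753 281.92814581]
```

View pics/s1c.png

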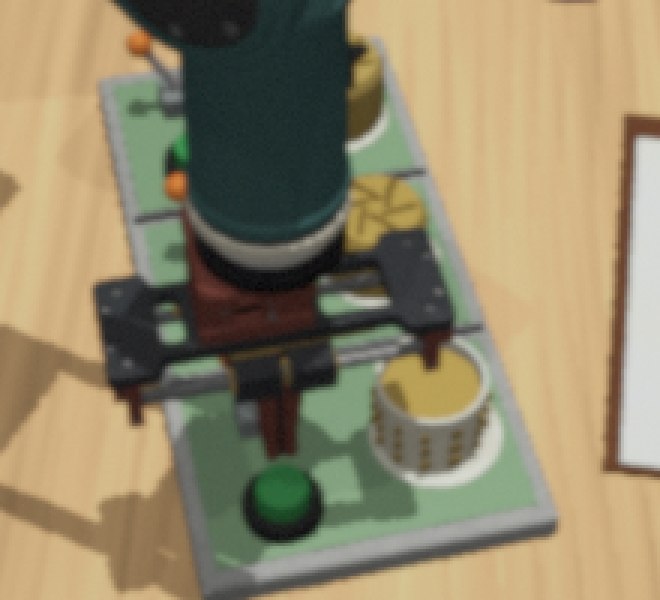

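View pics/wrist1.png

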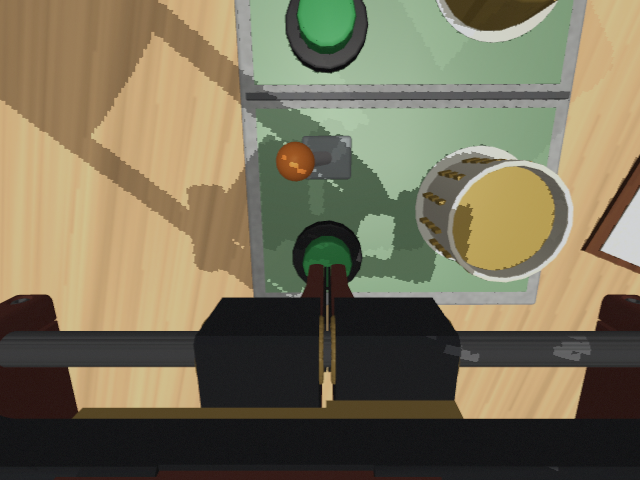

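Run:
```python
from h import *
for z in(.09,.11,.13,.15,.165,.18):print(z,P("side",[[.607,-.140,z],[.435,-.185,z]]).round(0).tolist())
```

```text
0.09 [[344.0, 335.0], [238.0, 355.0]]
0.11 [[344.0, 327.0], [237.0, 347.0]]
0.13 [[345.0, 320.0], [236.0, 340.0]]
0.15 [[345.0, 312.0], [235.0, 332.0]]
0.165 [[345.0, 306.0], [234.0, 326.0]]
0.18 [[346.0, 300.0], [233.0, 320.0]]
```

View pics/t1c.png

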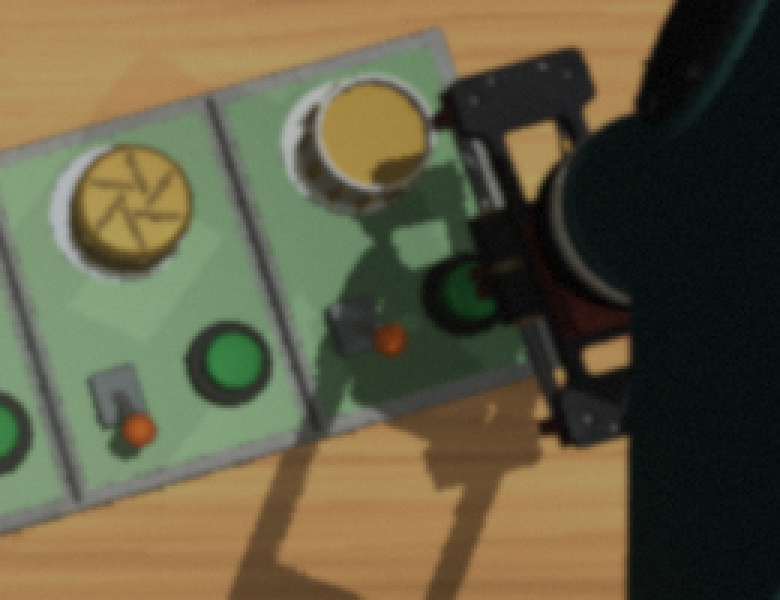

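The gripper's end posts hang low, only about 35 mm above the TCP, and one is over the basket. So I'll turn the tool 30° clockwise, which takes the posts clear of both basket and lever before I press.

```bash
python3 -m jog '[[0.2,0,0,0,0.13,0,0],[0.4,0,0.1,0,0.26,0,0],[0.4,0,0.1,0,0.39,0,0],[0.4,0,0.1,0,0.52,0,0],[0.4,0,0.1,0,0.52,0,0],[0.4,0,0.1,0,0.52,0,0]]'
python3 - <<'E'
from workcell import sense,cams
from h import *
s=sense();R=s["orientation"];p=s["eef_pos"];print(p,s["contact_force"])
print((R.T@(np.array([.5226,-.1667,.054])-p)*100).round(2))
cv2.imwrite("pics/w2.png",cams.get_image("wrist"))
im=cams.get_image("side")[200:400,200:420];cv2.imwrite("pics/s2c.png",cv2.resize(im,None,fx=3,fy=3,interpolation=3))
c=cams.calibration("wrist");T=np.eye(4);T[:3,:3]=R;T[:3,3]=p;M=np.linalg.inv(T@c["T_tool_cam"])
for X in([.5226,-.1667,.046],[.4921,-.1065,.0872]):
    q=M[:3,:3]@X+M[:3,3];u=c["mtx"]@[q[0],-q[1],-q[2]];print("wrist",u[:2]/u[2])
E
```

```text
clock: 3.62
eef_pos: [0.524, -0.1677, 0.0915]
orientation: [[-0.259, 0.001, 0.966], [-0.966, -0.001, -0.259], [0.0, -1.0, 0.001]]
contact_force: [-0.1, -0.1, 0.7]
width: 0.0007
[ 0.52399488 -0.16765384  0.09149648] [-0.05741304 -0.13602939  0.66676211]
[-0.06  3.75 -0.16]
wrist [323.18707367 257.86364192]
wrist [226.70564848 185.18501428]
```

View pics/w2.png

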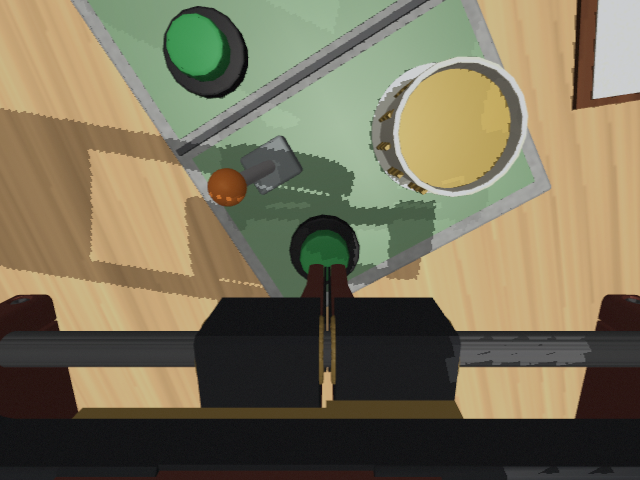

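View pics/s2c.png

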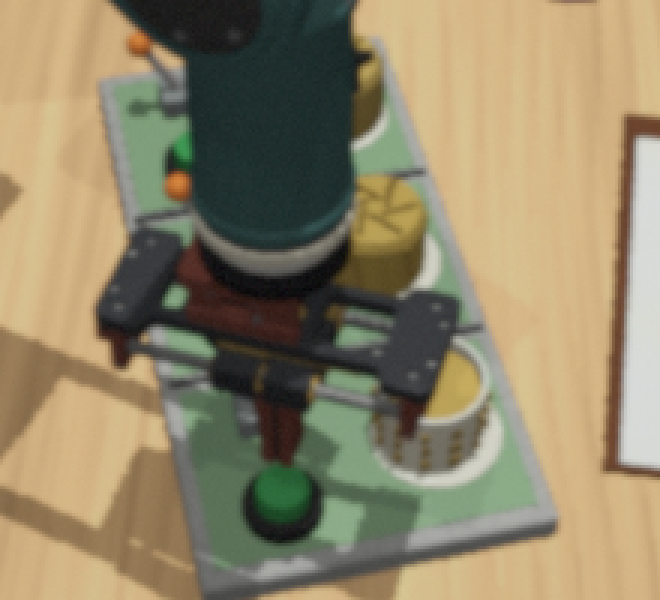

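Wrist view: the ball is at (227,187), where I predicted it, and the fingers are over the cap at (325,255). Posts are clear of the basket and lever, so I press now.

```bash
python3 -m jog '[[-0.1,1.5,-0.2,0,0,0,0],[-0.1,2.8,-0.2,0,0,0,0],[-0.1,3.5,-0.2,0,0,0,0],[-0.1,3.8,-0.2,0,0,0,0],[-0.1,4.0,-0.2,0,0,0,0],[-0.1,4.2,-0.2,0,0,0,0],[-0.1,4.2,-0.2,0,0,0,0]]'
```

```text
clock: 4.6
eef_pos: [0.5209, -0.1655, 0.0487]
orientation: [[-0.261, -0.001, 0.965], [-0.965, 0.001, -0.261], [-0.0, -1.0, -0.002]]
contact_force: [-4.4, 2.8, 5.6]
width: 0.0004
```

```bash
python3 -m jog '[[0,0.1,0,0,0,0,0],[0,0.2,0,0,0,0,0],[0,0.2,0,0,0,0,0]]'
python3 - <<'E'
from workcell import cams
from h import *
im=cams.get_image("side")[200:400,200:420];cv2.imwrite("pics/s3c.png",cv2.resize(im,None,fx=3,fy=3,interpolation=3))
E
```

```text
clock: 4.97
eef_pos: [0.5212, -0.1656, 0.0469]
orientation: [[-0.261, -0.001, 0.965], [-0.965, 0.0, -0.261], [-0.0, -1.0, -0.001]]
contact_force: [-4.2, 2.1, 6.9]
width: 0.0002
```

View pics/s3c.png

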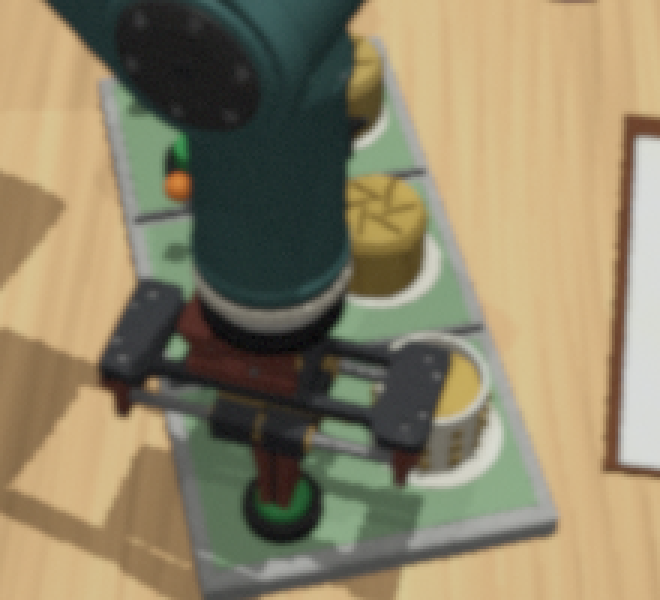

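Cap visibly down in the collar: about 7 mm and 6.9 N, which fits the spring. Now I rise, let it come back up, and turn back to align with the lever's plane.

```bash
python3 -m jog '[[0,-1,0,0,0,0,0],[0,-3,0,0,0,0,0],[0,-6,0,0,0,0,0],[0,-9,0,0,0,0,0],[0,-9,0,0,-0.13,0,0],[0,-9,0,0,-0.26,0,0],[0,-9,0,0,-0.39,0,0],[0,-9,0,0,-0.52,0,0],[0,-9,0,0,-0.52,0,0]]'
python3 - <<'E'
from workcell import cams,sense
from h import *
from fit import W,tip
p=np.load("p.npy")
im=cams.get_image("side")[200:400,200:420];cv2.imwrite("pics/s4c.png",cv2.resize(im,None,fx=3,fy=3,interpolation=3))
s=sense();R=s["orientation"];e=s["eef_pos"];t=tip(-107,p[5]);print(t)
for n,X in [("behind ball",(t[0]-9-14-12,-107,80)),("contact",(t[0]-9-14,-107,80)),("end",(tip(-107,1)[0]-9-14,-107,80))]:
    w=W(p,X)[0];print(n,w.round(4),(R.T@(w-e)*100).round(2))
cv2.imwrite("pics/w4.png",cams.get_image("wrist"))
c=cams.calibration("wrist");T=np.eye(4);T[:3,:3]=R;T[:3,3]=e;M=np.linalg.inv(T@c["T_tool_cam"])
for X in(W(p,(-50,-173,46))[0],W(p,t)[0]):
    q=M[:3,:3]@X+M[:3,3];u=c["mtx"]@[q[0],-q[1],-q[2]];print("wrist",u[:2]/u[2])
E
```

```text
clock: 6.15
eef_pos: [0.5229, -0.1664, 0.1374]
orientation: [[0.252, 0.002, 0.968], [-0.968, -0.001, 0.252], [0.002, -1.0, 0.002]]
contact_force: [-0.1, 0.1, 0.9]
width: 0.0004
(np.float64(-64.13424326847368), -107, np.float64(87.15282840289504))
behind ball [ 0.4583 -0.1154  0.08  ] [-6.55  5.71 -4.97]
contact [ 0.4699 -0.1124  0.08  ] [-6.56  5.71 -3.77]
end [ 0.5091 -0.1021  0.08  ] [-6.57  5.72  0.28]
wrist [326.33534755 239.16715161]
wrist [302.06191827 150.96008347]
```

View pics/w4.png

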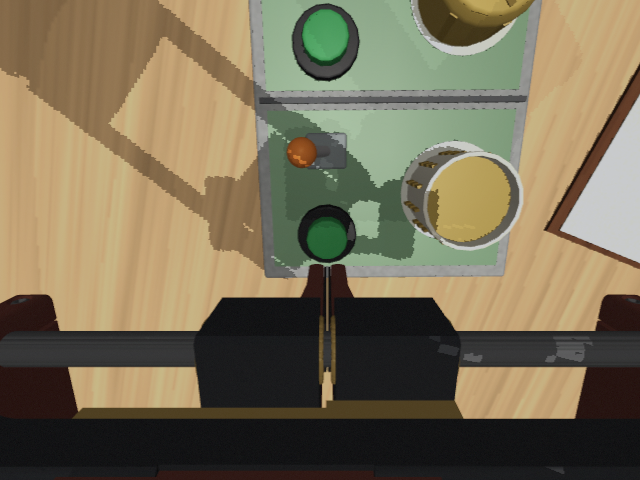

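View pics/s4c.png

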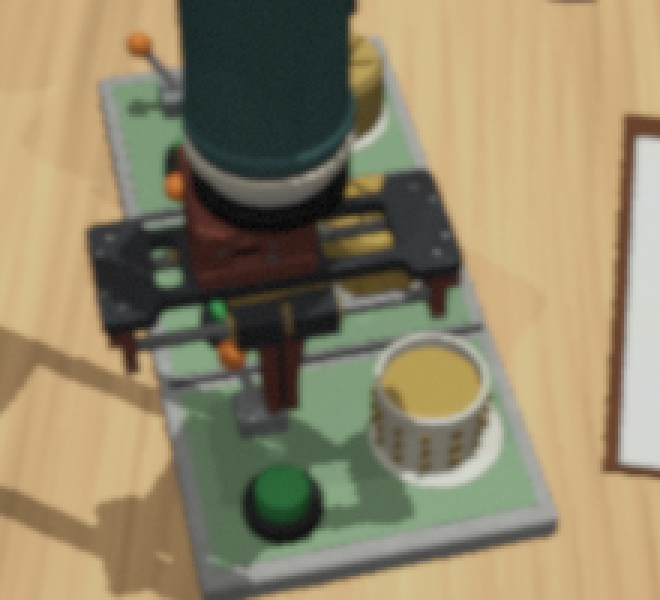

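The button is back up, cap high in its collar at side crop (285,495). The lever hasn't moved: ball at wrist (302,152), predicted (302,151). Next I go behind the ball.

```bash
python3 -m jog '[[-2,0,-2.5,0,0,0,0],[-5,0,-5.2,0,0,0,0],[-6.5,0,-5.2,0,0,0,0],[-6.5,1,-5.2,0,0,0,0],[-6.5,3,-5.2,0,0,0,0],[-6.5,5,-5.2,0,0,0,0],[-6.5,5.8,-5.2,0,0,0,0],[-6.5,5.8,-5.2,0,0,0,0],[-6.5,5.8,-5.2,0,0,0,0]]'
python3 - <<'E'
from workcell import cams,sense
from h import *
im=cams.get_image("side")[200:400,200:420];cv2.imwrite("pics/s5c.png",cv2.resize(im,None,fx=3,fy=3,interpolation=3))
s=sense();R=s["orientation"];e=s["eef_pos"]
print((R.T@(np.array([.5091,-.1021,.08])-e)*100).round(2))
cv2.imwrite("pics/w5.png",cams.get_image("wrist"))
E
```

```text
clock: 7.38
eef_pos: [0.4559, -0.1166, 0.0791]
orientation: [[0.253, 0.001, 0.967], [-0.967, -0.001, 0.253], [0.001, -1.0, 0.001]]
contact_force: [-0.6, 0.2, -0.8]
width: 0.0005
[-0.05 -0.08  5.52]
```

View pics/w5.png

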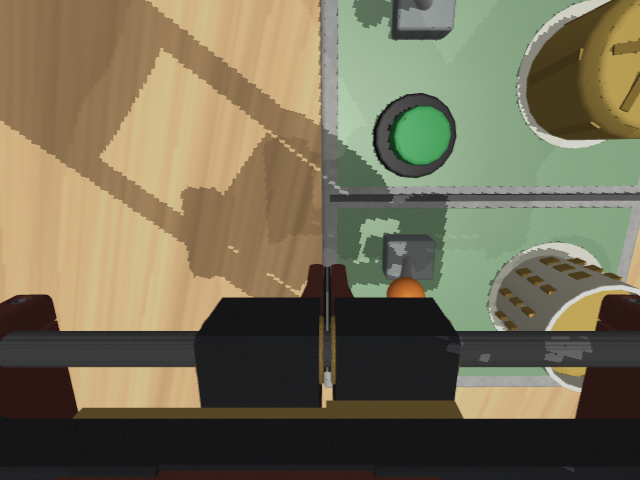

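View pics/s5c.png

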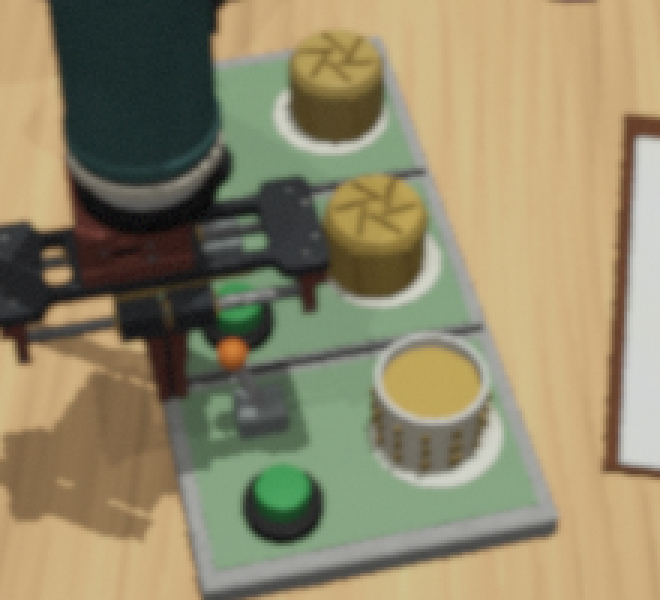

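```bash
python3 -m jog '[[-0.05,0,0.5,0,0,0,0],[-0.05,0,1.0,0,0,0,0],[-0.05,0,1.5,0,0,0,0],[-0.05,0,2.0,0,0,0,0],[-0.05,0,2.5,0,0,0,0],[-0.05,0,3.0,0,0,0,0],[-0.05,0,3.5,0,0,0,0],[-0.05,0,4.0,0,0,0,0],[-0.05,0,4.4,0,0,0,0],[-0.05,0,4.8,0,0,0,0],[-0.05,0,4.8,0,0,0,0]]'
python3 - <<'E'
from workcell import cams
from h import *
im=cams.get_image("side")[200:400,200:420];cv2.imwrite("pics/s6c.png",cv2.resize(im,None,fx=3,fy=3,interpolation=3))
E
```

```text
clock: 8.85
eef_pos: [0.5019, -0.1036, 0.0787]
orientation: [[0.253, 0.001, 0.967], [-0.967, -0.0, 0.253], [0.0, -1.0, 0.0]]
contact_force: [-0.5, -0.3, 1.1]
width: 0.0007
```

View pics/s6c.png

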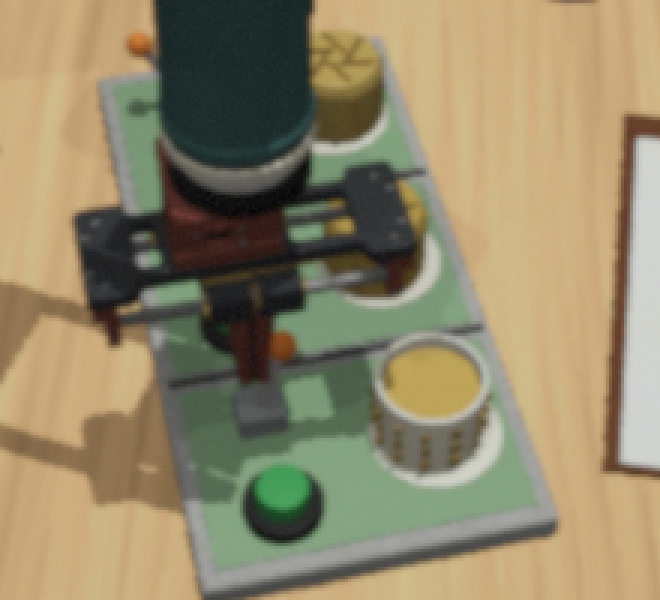

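The lever is past upright, with the ball at crop (285,345), and the force is still low. I'll continue in small steps until the end stop shows in the force.

```bash
python3 -m jog '[[0,0,0.3,0,0,0,0],[0,0,0.6,0,0,0,0],[0,0,0.8,0,0,0,0],[0,0,0.8,0,0,0,0]]'
```

```text
clock: 9.4
eef_pos: [0.5094, -0.1015, 0.0787]
orientation: [[0.253, 0.0, 0.967], [-0.967, -0.0, 0.253], [0.0, -1.0, 0.0]]
contact_force: [-0.5, -0.5, -0.4]
width: 0.0007
```

```bash
python3 -m jog '[[0,0,0.2,0,0,0,0],[0,0,0.3,0,0,0,0],[0,0,0.4,0,0,0,0],[0,0,0.4,0,0,0,0]]';python3 - <<'E'
from workcell import cams
from h import *
im=cams.get_image("side")[200:400,200:420];cv2.imwrite("pics/s7c.png",cv2.resize(im,None,fx=3,fy=3,interpolation=3))
from fit import W,tip
p=np.load("p.npy")
for q in(.8,.9,1):print(q,(P("side",W(p,tip(-107,q)))-200)*3)
E
```

```text
clock: 9.9
eef_pos: [0.5131, -0.1005, 0.0787]
orientation: [[0.253, 0.0, 0.967], [-0.967, -0.0, 0.253], [0.0, -1.0, 0.0]]
contact_force: [-1.0, -0.1, 0.3]
width: 0.0006
0.8 [[282.81757832 346.11500268]]
0.9 [[291.62921111 346.55583334]]
1 [[300.05398378 347.60669811]]
```

View pics/s7c.png

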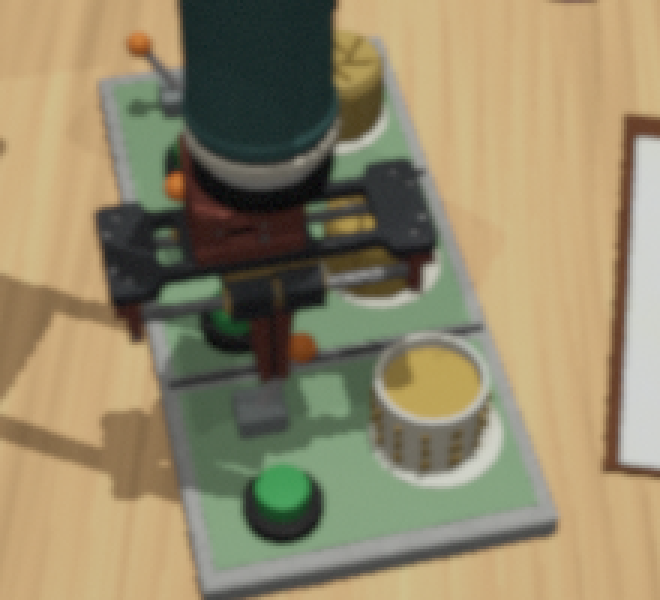

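```bash
python3 -m jog '[[0,0,0.1,0,0,0,0],[0,0,0.2,0,0,0,0],[0,0,0.2,0,0,0,0]]'; python3 -m jog '[[0,0,0.1,0,0,0,0],[0,0,0.2,0,0,0,0],[0,0,0.2,0,0,0,0]]'
```

```text
clock: 10.32
eef_pos: [0.5138, -0.1002, 0.0785]
orientation: [[0.254, -0.002, 0.967], [-0.967, -0.0, 0.254], [-0.0, -1.0, -0.002]]
contact_force: [-5.2, -2.1, 2.1]
width: 0.0003
clock: 10.7
eef_pos: [0.514, -0.1, 0.0784]
orientation: [[0.254, -0.005, 0.967], [-0.967, -0.001, 0.254], [-0.001, -1.0, -0.005]]
contact_force: [-8.6, -5.1, 5.2]
width: 0.0008
```

The end stop has been reached: the TCP stalls and the force climbs to about 10 N. I'll draw back towards the robot and then up.

```bash
python3 -m jog '[[0,0,-1,0,0,0,0],[0,0,-3,0,0,0,0],[0,0,-6,0,0,0,0],[0,-2,-8,0,0,0,0],[0,-6,-8,0,0,0,0],[0,-11,-8,0,0,0,0],[0,-15,-8,0,0,0,0],[0,-15,-8,0,0,0,0],[0,-15,-8,0,0,0,0]]'
python3 - <<'E'
from workcell import cams
from h import *
from fit import W,tip
p=np.load("p.npy")
for n,(r,q) in {"side":((200,400),(200,420)),"top":((170,370),(240,540))}.items():
    f=cams.get_image(n);f0=cv2.imread(f"pics/{n}0.png")
    im=f[r[0]:r[1],q[0]:q[1]];cv2.imwrite(f"pics/{n}8c.png",cv2.resize(im,None,fx=2.6,fy=2.6,interpolation=3))
    print(n,blobs(f,(3,170,120),(14,255,255),20),[P(n,W(p,tip(-107,a))).round(1).tolist() for a in(.8,.9,1)])
E
```

```text
clock: 11.82
eef_pos: [0.4392, -0.1196, 0.2282]
orientation: [[0.253, 0.0, 0.967], [-0.967, 0.0, 0.253], [-0.0, -1.0, 0.0]]
contact_force: [-0.4, -0.1, -0.2]
width: 0.0006
side [([259.2, 261.3], 55), ([300.3, 315.6], 44)] [[[294.3, 315.4]], [[297.2, 315.5]], [[300.0, 315.9]]]
top [([70.7, 113.4], 73), ([121.4, 111.1], 27), ([24.8, 121.3], 148), ([85.1, 150.7], 112), ([37.1, 152.3], 51), ([460.9, 258.4], 62), ([386.2, 312.8], 63), ([300.7, 340.2], 65)] [[[463.7, 264.0]], [[462.4, 261.1]], [[461.0, 258.4]]]
```

View pics/side8c.png

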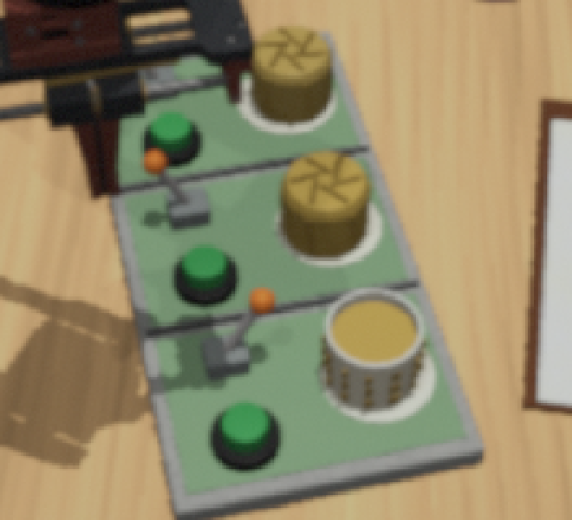

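View pics/top8c.png

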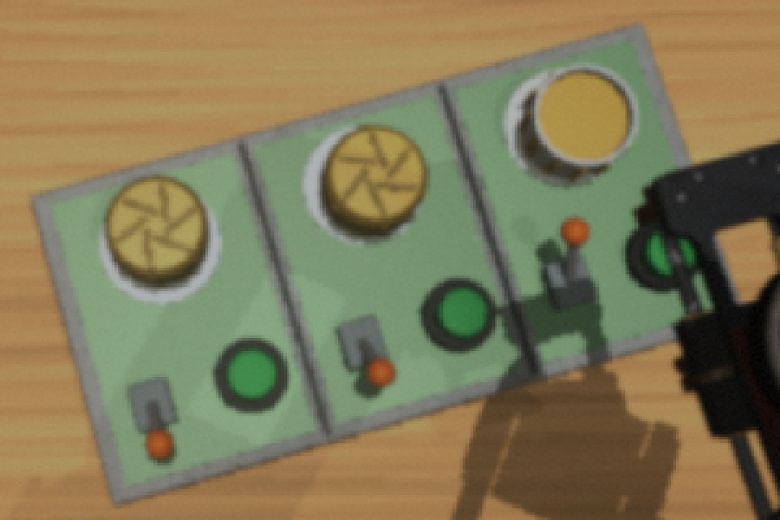

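The right lever reads about 1.0 rad: ball at top (460.9,258.4), against a prediction of (461.0,258.4). The other two balls haven't moved, the buttons are up, and the rounds and basket stand where they were. The arm is clear.

```bash
python3 -c "
from workcell import bot
print(bot.sign_off())"
```

```text
the job is handed in; nothing more can be done
None
```

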